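Gauge the lab jack's lead screw with pitch leaves

ROBOT

A 6-joint arm with a two-finger parallel gripper is mounted at the origin on the work surface. World frame = base frame: x ahead of the robot, y to its left, z up, the work surface at z = 0. Lengths are in mm, angles in rad, forces in N, time in s.
With the tool pointing down it reaches from about 350 to 775 mm from the base axis. Payload 7.3 kg.
Tool frame: the origin (TCP) lies at the centre of the arm's flange, where the gripper is bolted on; the fingertips stand 178 mm ahead of it and the grasp point (between the pads) lies 159 mm ahead of it; z points along the fingers, y is the direction in which the jaws open and shut (so a half turn about z gives the same grasp; the last joint's range is limited). The gripper opens to 92 mm and grips with 3 to 60 N. Pads are 19 mm wide; open, the fingers measure 130 mm over their backs; the gripper's body (75 mm by 190 mm) begins 47 mm behind the grasp point.
Start: joints at [1.073, 0.342, 1.524, -0, 1.275, -0.146], TCP at [180.887, 492.857, 404.741] pointing down, gripper open.
Joint ranges: [-2.53, 2.53], [-0.77, 2.02], [0.04, 2.7], [-1, 4.14], [0.28, 2.66], [-3.11, 3.11]. Speed limits (rad/s): [2.57, 2.57, 3.14, 3.14, 3.14, 3.14].

INTERFACE

Orientations are given as [roll, pitch, yaw] about the fixed x, y, z axes, in that order (R = Rz(yaw) Ry(pitch) Rx(roll)).
In Python, from plant import get_obs, capture, close_job gives the robot as it stands. The module is installed in compiled form; this text tells all that it offers.
- The arm moves only by the shell command python3 -m pendant 'ROWS'. ROWS is JSON, a list of rows, each a list of 3 entries, a list of its own where there are three numbers: the shift along the tool's x, y, z in m, then the turn, a rotation vector about the tool's x, y, z in rad, then the finger opening in m, from 0 to 0.0918. In form: [[[tx, ty, tz], [wx, wy, wz], fingers], ...]. A call has 1 to 10 rows; each row is the pose to reach, as a shift and turn from the pose commanded when the call began, along the tool's axes at that moment; what a row does not reach only later rows make up. A row lasts 1/12 s, in which the tool goes at most 41.7 mm and 7.16 degrees, less where a joint would pass 70% of its speed; a pose out of reach is approached as far as the arm can. A call with a gripper value outside its range is refused whole. The fingers move at their own pace and stop on an object; the grip force is fixed at half the most. Time passes only in rows, so rows that repeat a pose let the fingers close. It gives the time, the measured TCP pose, the force and the opening at its end, in the units of the state.
- get_obs(): the state, without advancing time (a new reading comes with each control period).
- capture(name): name is "scene" or "top" or "wrist"; returns a dict with "color" (400x640x3 uint8, red, green, blue), "mtx" (3x3 intrinsics, pixels), "dist" ([k1, k2, p1, p2, k3] as OpenCV has them; the pictures are not rectified), "rvec" (rotation vector, rad) and "tvec" (3), from world to camera coordinates, as OpenCV has them. Camera axes: x right, y down, z forward; pixel columns grow to the right and rows downward; lengths in mm; the calibration is good to about 2 mm. A picture is of the moment at which its call begins. There is no depth.
- close_job(): hands the job in, once; it reports no verdict.
The state is a dict: "time": time; "joint_positions": joint angles; "dq": joint speeds; "tau": joint torques, N m; "tool_pos": TCP position; "tcp_rot": TCP orientation; "contact_force": force on the tool from outside, world axes, zero at the start; "moment": the same for the moment, N m; "grip_width": finger opening in mm.
Only numpy, scipy, OpenCV 4.12 (cv2) and the standard library are available. Lean on these libraries where they do the work, as an engineer would, in place of code of your own. Each camera call takes 0.05 s, during which the arm holds its last target. There are 200 camera calls.

TASK

Find which pitch leaf fits the brass screw lying under the blue guide slot: take the leaves from the wooden rack one at a time, lower each comb-down into the slot, press it gently against the thread and shift it a little along the screw to feel whether the teeth drop fully home. Hold the one that fits until it is fully home, then let go and leave it standing there meshed; every leaf that does not fit goes back upright into a pocket of the rack. Do not press hard on the threads, and leave the dishes and the bottle alone.

Things in the scene. Friction and masses are not known exactly. Their poses are not given: they have to be found in the camera images.
- seat (a point): middle of the guide slot of the fixed grey cradle, at the height of the thread crests, 66 mm above the table; x along slot and screw, y across, z up. A leaf that is fully home has its root line at this height: its tab centre is 114 mm above the table, and within 18 mm of the slot's middle. Screw and cradle are rigid; over 40 N on the thread is pressing hard
- cradle: the fixed cradle; origin on the table under the seat point, same axes. Base 150 (x) mm, from y = -36 to +180 mm. Slot: 15 mm wide between two blue cheeks, 142 mm long, open at both ends and above; the cheeks stand up to 20 mm above the thread crests (86 mm above the table), flared outward in the top 6 mm. Spare screws lie at y = +90 and +140 mm, equally high
- rack: fixed wooden rack, 105 (x) by 190 (y) mm, rim 34 mm above the table; origin = centre of its underside. Pockets at y = -70, 0, +70 mm, each 76 mm (x) by 16 mm (y), 28 mm deep; the leaves' ears rest on the rim at the pocket's ends, between two 6 mm high lips 97 mm apart. A leaf hanging in a pocket has its tab centre 68 mm above the table
- leaf_1_tab (a point): orange tab of one of three look-alike thread-pitch leaves; point = tab centre, where it is gripped across its 12 mm thickness. x along the comb, y across, z up. Tab 40 x 12 x 36 mm (x, y, z). Under it a 10 mm thick steel comb plate, 66 mm long and 30 mm high; the root line of the teeth is 48 mm under the point. Weighs 80 to 150 g. Starts hanging in any of the rack's pockets
- leaf_2_tab (a point): a second leaf, outside like leaf 1. On all leaves an ear sticks out 10 mm at each end of the plate (86 mm over all), underside 34 mm under the tab centre; by these it hangs in the rack. Teeth: a full row of V-teeth pointing down, 45 degree flanks, as tall as half their pitch. Pitch 8, 10 or 13 mm, one each, unmarked; which leaf has which is not told
- leaf_3_tab (a point): a third leaf, outside like leaf 1, teeth as told at leaf 2. The teeth point down and are hidden in the pocket. The right leaf out of step with the thread stands too high by as many mm as it must be shifted along the screw, either way, to drop home; a leaf of the wrong pitch stands 2.5 mm or more too high wherever it is put
- screw_1_mid (a point): brass lead screw, 124 mm long, 36 mm over the crests of its coarse 45 degree V-thread (groove half a pitch deep), fixed: neither turns nor slides. Point = middle of its length on its axis, 48 mm above the table, x along the axis. One of the three screws lies in the blue guide slot and is the one to gauge; the other two lie in the spare lanes; which is which changes
- screw_2_mid (a point): a second screw, like screw 1 but of another pitch. The three have pitches of 8, 10 and 13 mm, in an order that is not told; where the grooves lie along the screw is not told either
- screw_3_mid (a point): a third screw, like screw 1 but of another pitch
- dish_yellow: closed petri dish with yellow agar, 86 mm across, 14 mm high; origin under its centre; loose bystander
- dish_pink: closed petri dish with red agar, 86 mm across, 14 mm high; origin under its centre; loose bystander
- reagent: amber bottle, 52 mm across, 110 mm high, upright; origin under its centre; loose bystander
Things that resemble listed ones, but are neither listed nor needed, are in the scene too. What is shaped like the part that bears leaf_2_tab but turquoise is not meant.

How it is judged (in metres and radians):
On the way, in this order (a step that is already met when the one before it is completed fails the run):
1. a leaf is lifted out of the rack ((height (world z) of leaf_1_tab above 0.13 m or height (world z) of leaf_2_tab above 0.13 m or height (world z) of leaf_3_tab above 0.13 m)), for 0.1 s.
2. a leaf is fully home (only the one that fits can be) on the screw in the slot while still held (((height (world z) of leaf_1_tab below 0.1154 m and horizontal distance between leaf_1_tab and seat below 0.018 m and angle between leaf_1_tab's own z axis and vertical below 0.15 rad and angle between the x axis of leaf_1_tab and the x axis of seat, either way round below 0.12 rad and contact force between the fingers and leaf_1 above 0.5 N) or (height (world z) of leaf_2_tab below 0.1154 m and horizontal distance between leaf_2_tab and seat below 0.018 m and angle between leaf_2_tab's own z axis and vertical below 0.15 rad and angle between the x axis of leaf_2_tab and the x axis of seat, either way round below 0.12 rad and contact force between the fingers and leaf_2 above 0.5 N) or (height (world z) of leaf_3_tab below 0.1154 m and horizontal distance between leaf_3_tab and seat below 0.018 m and angle between leaf_3_tab's own z axis and vertical below 0.15 rad and angle between the x axis of leaf_3_tab and the x axis of seat, either way round below 0.12 rad and contact force between the fingers and leaf_3 above 0.5 N))), for 0.2 s.
At the end, for the whole second after the job is handed in: The fitting leaf stands released and still in the slot, fully home (tab at most 1.4 mm above the seated height, within 18 mm of the slot's middle, leaning under 0.15 rad, in line within 0.12 rad); the other two hang still and upright (0.15 rad) in rack pockets (((height (world z) of leaf_1_tab below 0.1154 m and horizontal distance between leaf_1_tab and seat below 0.018 m and angle between each of leaf_1_tab, leaf_2_tab, leaf_3_tab's own z axis and vertical below 0.15 rad and angle between the x axis of leaf_1_tab and the x axis of seat, either way round below 0.12 rad and linear speed of each of leaf_1, leaf_2, leaf_3 below 0.02 m/s and height (world z) of each of leaf_2_tab, leaf_3_tab below 0.074 m and x of leaf_2_tab in the frame of rack between -0.02 and 0.02 m and y of leaf_2_tab in the frame of rack between -0.085 and 0.085 m and x of leaf_3_tab in the frame of rack between -0.02 and 0.02 m and y of leaf_3_tab in the frame of rack between -0.085 and 0.085 m) or (height (world z) of leaf_2_tab below 0.1154 m and horizontal distance between leaf_2_tab and seat below 0.018 m and angle between each of leaf_2_tab, leaf_1_tab, leaf_3_tab's own z axis and vertical below 0.15 rad and angle between the x axis of leaf_2_tab and the x axis of seat, either way round below 0.12 rad and linear speed of each of leaf_2, leaf_1, leaf_3 below 0.02 m/s and height (world z) of each of leaf_1_tab, leaf_3_tab below 0.074 m and x of leaf_1_tab in the frame of rack between -0.02 and 0.02 m and y of leaf_1_tab in the frame of rack between -0.085 and 0.085 m and x of leaf_3_tab in the frame of rack between -0.02 and 0.02 m and y of leaf_3_tab in the frame of rack between -0.085 and 0.085 m) or (height (world z) of leaf_3_tab below 0.1154 m and horizontal distance between leaf_3_tab and seat below 0.018 m and angle between each of leaf_3_tab, leaf_1_tab, leaf_2_tab's own z axis and vertical below 0.15 rad and angle between the x axis of leaf_3_tab and the x axis of seat, either way round below 0.12 rad and linear speed of each of leaf_3, leaf_1, leaf_2 below 0.02 m/s and height (world z) of each of leaf_1_tab, leaf_2_tab below 0.074 m and x of leaf_1_tab in the frame of rack between -0.02 and 0.02 m and y of leaf_1_tab in the frame of rack between -0.085 and 0.085 m and x of leaf_2_tab in the frame of rack between -0.02 and 0.02 m and y of leaf_2_tab in the frame of rack between -0.085 and 0.085 m))); the robot touches nothing.
It fails at once if a leaf is pressed hard (over 40 N) on a screw (contact force between any of leaf_1, leaf_2, leaf_3 and screw_1 above 40 N or contact force between any of leaf_1, leaf_2, leaf_3 and screw_2 above 40 N or contact force between any of leaf_1, leaf_2, leaf_3 and screw_3 above 40 N).
It fails at once if a dish or the bottle is moved by more than 20 mm (distance of any of dish_yellow, dish_pink, reagent from where it was at the start of the episode above 0.02 m).
It also fails if it takes over 72 s, if anything falls off the work surface, if the arm or the gripper's body presses on something with over 40 N, if the wrist force passes 120 N, or if a joint passes its speed limit or range.

## Working session

There is one attempt and no reset: what is moved stays moved. The work goes in short steps, Python scripts to look and compute and a shell command to move; the robot and the scene stay as the last step left them, time stands still between calls to the robot, and variables do not carry over. Pictures are saved under pics/ and viewed, about 8 in all and at most 12, crops included, and the job is handed in when it is done.

```bash
mkdir -p pics; cat > h.py <<'E'
import cv2,numpy as np
from plant import get_obs,capture
def snap(n,f):
    c=capture(n); cv2.imwrite('pics/'+f,c['color'][:,:,::-1]); 
    np.savez('pics/'+f+'.npz',**{k:np.array(c[k],float) for k in('mtx','dist','rvec','tvec')}); return c
def load(f): return dict(np.load('pics/'+f+'.npz'))
def ray(c,px,z):
    p=cv2.undistortPoints(np.array(px,float).reshape(-1,1,2),c['mtx'],c['dist']).reshape(-1,2)
    R,_=cv2.Rodrigues(c['rvec']); t=np.array(c['tvec']).reshape(3); o=-R.T@t
    d=np.c_[p,np.ones(len(p))]@R
    return o+d*((z-o[2])/d[:,2])[:,None]
def proj(c,P):
    return cv2.projectPoints(np.array(P,float).reshape(-1,1,3),c['rvec'],c['tvec'],c['mtx'],c['dist'])[0].reshape(-1,2)
E
python3 - <<'E'
from h import *
snap('top','t1.png');snap('scene','s1.png');o=get_obs();print(o)
E
```

```text
{'time': 0.1, 'joint_positions': array([ 1.07300381e+00,  3.42638702e-01,  1.52489406e+00, -9.02175834e-06,
        1.27541550e+00, -1.45983708e-01]), 'dq': array([ 0.00095277, -0.00272508, -0.0011176 ,  0.00044172, -0.0002828 ,
        0.00088976]), 'tau': array([ 2.10030979e-03, -4.32003236e+01, -2.44696176e+01,  7.18348590e-02,
        5.26119838e-02, -7.01456702e-05]), 'tool_pos': array([180.82887672, 492.75055981, 404.13132231]), 'tcp_rot': array([-3.14025021e+00, -1.88659253e-04,  2.78978635e+00]), 'contact_force': array([ 0.16605352,  0.28111663, -0.65910387]), 'moment': array([0.0203158 , 0.04605446, 0.04570904]), 'grip_width': 92.06146502407653}
```

View pics/t1.png

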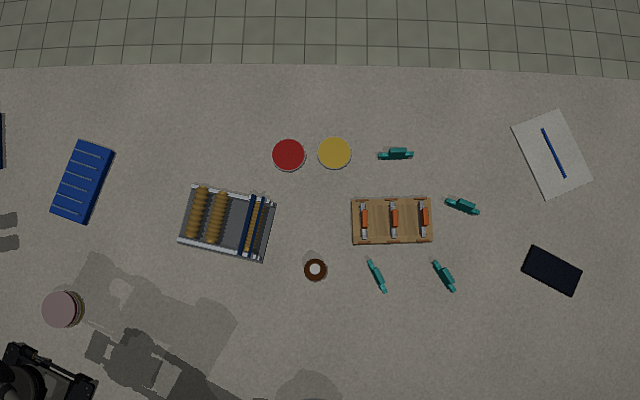

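View pics/s1.png

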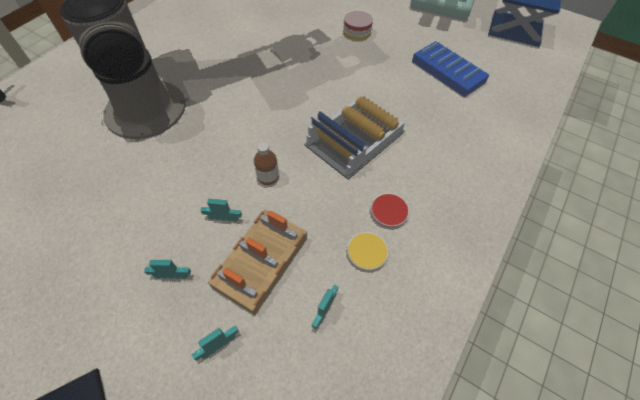

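Top view: the cradle is around (227,223) with its slot at about (257,228). The rack is around (391,220), with orange tabs at (364,219), (394,219) and (425,217). Next I'll enlarge both.

```bash
python3 - <<'E'
from h import *
im=cv2.imread('pics/t1.png')
a=cv2.resize(im[175:270,170:285],None,fx=6,fy=6,interpolation=cv2.INTER_CUBIC)[:, :]
b=cv2.resize(im[185:255,340:445],None,fx=6,fy=6,interpolation=cv2.INTER_CUBIC)
cv2.imwrite('pics/ca.png',a);cv2.imwrite('pics/cb.png',b)
c=load('t1.png')
print(ray(c,[[257,228],[364,219],[394,219],[425,217]],90).round(1))
E
```

```text
[[ 504.2  138.7   90. ]
 [ 529.7 -102.1   90. ]
 [ 530.9 -170.2   90. ]
 [ 536.8 -241.2   90. ]]
```

View pics/ca.png

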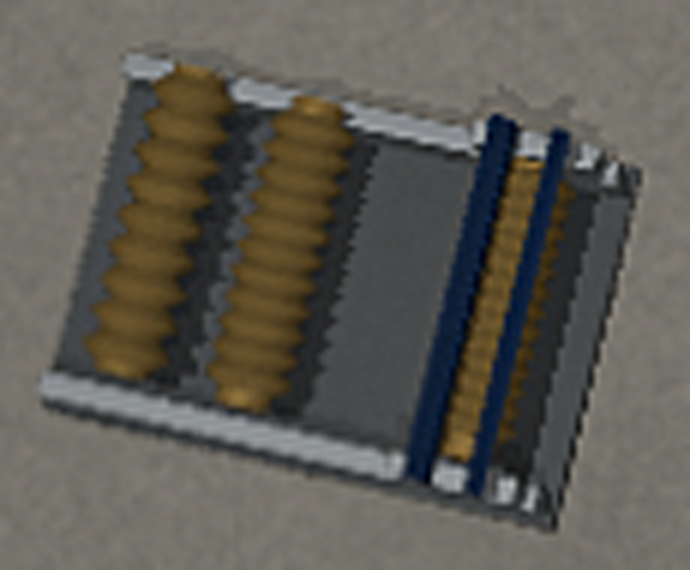

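View pics/cb.png

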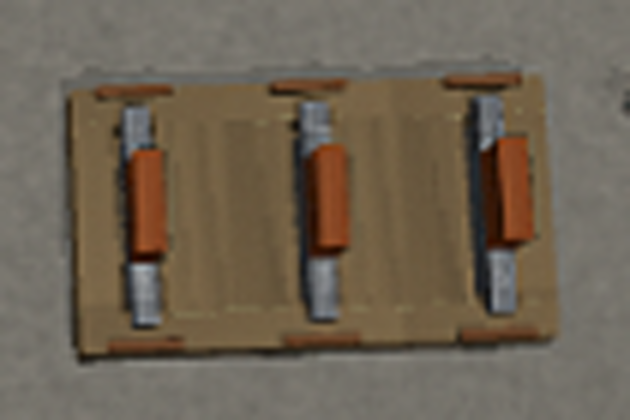

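Crop counts on the spare screws suggest pitches of about 13 (left) and 10 (middle), so the slot screw is probably 8 mm. I'll confirm that by feel and compute the poses now.

```bash
cat >> h.py <<'E'
def togo(x,y,z,ang,o=None):
    "shift in tool axes & turn about tool z to put grasp point at x,y,z, tool x along ang (mod pi)"
    from scipy.spatial.transform import Rotation as Ro
    o=o or get_obs(); R=Ro.from_euler('xyz',o['tcp_rot']); 
    d=R.inv().apply(np.array([x,y,z+159])-o['tool_pos'])/1000
    cur=o['tcp_rot'][2]; w=(ang-cur+np.pi/2)%np.pi-np.pi/2
    T=Ro.from_euler('xyz',[np.pi,0,cur+w]); 
    return d.round(4),(R.inv()*T).as_rotvec().round(4)
E
python3 - <<'E'
from h import *
c=load('t1.png')
B=lambda p:np.array(p)/6+[340,185]-.4
A=lambda p:np.array(p)/6+[170,175]-.4
r=ray(c,B([[70,90],[540,75],[557,338],[80,355]]),34)
print('rack',r.round(1),r.mean(0))
print('ang',[np.arctan2(*(v[1::-1])) for v in(r[0]-r[3],r[1]-r[2])], [np.arctan2(*(v[1::-1]))+0 for v in (r[0]-r[1],r[3]-r[2])])
print('edges',[np.linalg.norm(r[i]-r[i-1]) for i in range(4)])
print('tabs',ray(c,B([[149,204],[330,198],[515,190]]),86).round(1))
e=[ray(c,B(p),46) for p in([[136,105],[146,326]],[[313,102],[325,320]],[[488,97],[502,312]])]
for q in e: print('ears',q.round(1).tolist(),q.mean(0),np.arctan2(*((q[0]-q[1])[1::-1])))
s=ray(c,A([[503,117],[420,480],[560,130],[480,490]]),86)
print('slot',s.round(1),s.mean(0),[np.arctan2(*(v[1::-1])) for v in(s[0]-s[1],s[2]-s[3])],np.linalg.norm(s[0]-s[1]))
o=get_obs()
t=ray(c,B([[149,204],[330,198],[515,190]]),86)
for p in t: print(togo(p[0],p[1],170,r_:=np.arctan2(*((r[0]-r[3])[1::-1]))))
E
```

```text
rack [[ 584.   -76.3   34. ]
 [ 593.9 -264.8   34. ]
 [ 488.4 -269.8   34. ]
 [ 478.7  -81.2   34. ]] [ 536.24615055 -173.03364978   34.        ]
ang [np.float64(0.04686205382700701), np.float64(0.04768060447128436)] [np.float64(1.6232968805269143), np.float64(1.6225848216421224)]
edges [np.float64(105.44416497902365), np.float64(188.74474998396605), np.float64(105.57817359302085), np.float64(188.83046214958574)]
tabs [[ 531.2 -103.4   86. ]
 [ 534.8 -172.2   86. ]
 [ 539.1 -243.1   86. ]]
ears [[576.3, -101.6, 46.0], [489.2, -106.0, 46.0]] [ 532.76893039 -103.79434731   46.        ] 0.05061901614998678
ears [[578.9, -171.5, 46.0], [492.8, -175.8, 46.0]] [ 535.84884128 -173.65278165   46.        ] 0.05056892523662319
ears [[582.3, -241.2, 46.0], [497.0, -245.5, 46.0]] [ 539.66742858 -243.33873707   46.        ] 0.050974958072225865
slot [[582.6 150.7  86. ]
 [443.5 176.1  86. ]
 [578.  128.6  86. ]
 [440.4 153.4  86. ]] [511.10664399 152.1973271   86.        ] [np.float64(-0.1810220478647484), np.float64(-0.1778701038800446)] 141.32733702353653
(array([-0.5343, -0.4388,  0.0756]), array([-0.0013, -0.0005, -0.3987]))
(array([-0.5614, -0.5021,  0.0757]), array([-0.0013, -0.0005, -0.3987]))
(array([-0.5899, -0.5672,  0.0758]), array([-0.0013, -0.0005, -0.3987]))
```

```bash
python3 -m pendant '[[[-0.534,-0.439,0],[0,0,-0.3987],0.06],[[-0.534,-0.439,0],[0,0,-0.3987],0.06],[[-0.534,-0.439,0],[0,0,-0.3987],0.06],[[-0.534,-0.439,0],[0,0,-0.3987],0.06],[[-0.534,-0.439,0],[0,0,-0.3987],0.06],[[-0.534,-0.439,0],[0,0,-0.3987],0.06],[[-0.534,-0.439,0],[0,0,-0.3987],0.06],[[-0.534,-0.439,0],[0,0,-0.3987],0.06],[[-0.534,-0.439,0],[0,0,-0.3987],0.06],[[-0.534,-0.439,0],[0,0,-0.3987],0.06]]'
python3 - <<'E'
from h import *
o=get_obs();print(o['joint_positions'].round(2));print(togo(532.3,-103.5,120,.049))
E
```

```text
time: 0.93
tool_pos: [386.4, 142.0, 404.7]
tcp_rot: [3.141, -0.0, -3.095]
contact_force: [0.7, 0.5, -0.5]
grip_width: 59.9
[ 0.17  0.13  1.81  0.    1.2  -1.45]
(array([-0.1342, -0.2521,  0.1257]), array([ 0.0002, -0.    , -0.002 ]))
```

```bash
python3 -m pendant '[[[-0.134,-0.252,0.06],[0,0,0],0.06],[[-0.134,-0.252,0.06],[0,0,0],0.06],[[-0.134,-0.252,0.06],[0,0,0],0.06],[[-0.134,-0.252,0.06],[0,0,0],0.06],[[-0.134,-0.252,0.06],[0,0,0],0.06],[[-0.134,-0.252,0.06],[0,0,0],0.06],[[-0.134,-0.252,0.06],[0,0,0],0.06],[[-0.134,-0.252,0.06],[0,0,0],0.06],[[-0.134,-0.252,0.06],[0,0,0],0.06]]'
python3 - <<'E'
from h import *
snap('wrist','w1.png')
print(togo(532.3,-103.5,68,.049))
c=load('w1.png');print(proj(c,[[532.3,-103.5,86]]))
E
```

```text
time: 1.68
tool_pos: [532.1, -103.4, 343.1]
tcp_rot: [3.14, -0.002, -3.098]
contact_force: [0.2, 0.2, 0.9]
grip_width: 60.2
(array([-0.0009, -0.0016,  0.1167]), array([ 0.0012, -0.0021, -0.0037]))
[[320.68117526 209.83094685]]
```

View pics/w1.png

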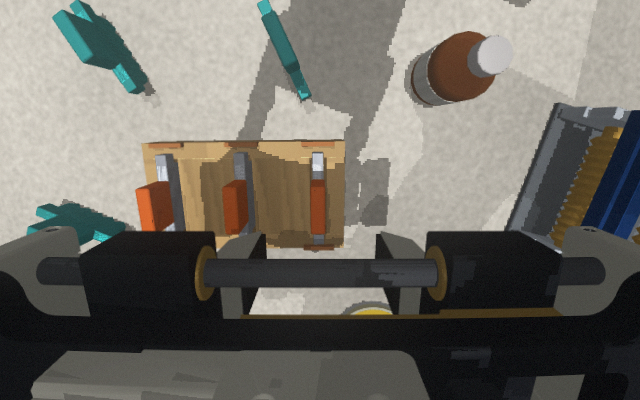

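Tab top is seen at (317,206) and predicted at (321,210), which is close enough. Descending, gripping and lifting.

```bash
python3 -m pendant '[[[-0.001,-0.001,0.04],[0,0,-0.003],0.05],[[-0.001,-0.001,0.08],[0,0,-0.003],0.05],[[-0.001,-0.001,0.105],[0,0,-0.003],0.05],[[-0.001,-0.001,0.1165],[0,0,-0.003],0.05],[[-0.001,-0.001,0.1165],[0,0,-0.003],0.005],[[-0.001,-0.001,0.1165],[0,0,-0.003],0.005],[[-0.001,-0.001,0.1165],[0,0,-0.003],0.005],[[-0.001,-0.001,0.1165],[0,0,-0.003],0.005],[[-0.001,-0.001,0.1165],[0,0,-0.003],0.005],[[-0.001,-0.001,0.1165],[0,0,-0.003],0.005]]'
python3 -c "
from h import *
o=get_obs();print(o['joint_positions'].round(2),o['grip_width']);print(togo(511.1,152.2,190,-.18))"
```

```text
time: 2.57
tool_pos: [533.0, -102.4, 229.3]
tcp_rot: [-3.141, 0.002, -3.092]
contact_force: [-0.2, -0.0, -0.6]
grip_width: 14.7
[-0.33  0.57  1.69  0.    0.87 -1.95] 14.702424997586876
(array([ 0.0089,  0.2553, -0.1199]), array([-0.0004,  0.0019,  0.2301]))
```

```bash
python3 -m pendant '[[[0,0,0],[0,0,0],0.005],[[0,0,0],[0,0,0],0.005],[[0,0,0],[0,0,0],0.005],[[0,0,-0.04],[0,0,0],0.005],[[0,0,-0.08],[0,0,0],0.005],[[0,0,-0.12],[0,0,0],0.005],[[0.009,0.255,-0.12],[0,0,0.23],0.005],[[0.009,0.255,-0.12],[0,0,0.23],0.005],[[0.009,0.255,-0.12],[0,0,0.23],0.005],[[0.009,0.255,-0.12],[0,0,0.23],0.005]]'
python3 -c "
from h import *
o=get_obs();print(o['joint_positions'].round(2),o['grip_width']);print(togo(511.1,152.2,150,-.18));snap('scene','s2.png')"
```

```text
time: 3.4
tool_pos: [518.4, 60.5, 348.4]
tcp_rot: [3.141, 0.0, 2.959]
contact_force: [0.9, 0.9, -0.7]
grip_width: 12.2
[-0.03  0.39  1.62  0.    1.13 -1.42] 12.238100561558516
(array([0.0239, 0.0889, 0.0394]), array([ 0.0002,  0.0001, -0.0023]))
```

```bash
python3 -m pendant '[[[0.012,0.042,0.01],[0,0,-0.002],0.005],[[0.024,0.089,0.03],[0,0,-0.002],0.005],[[0.024,0.089,0.039],[0,0,-0.002],0.005],[[0.024,0.089,0.039],[0,0,-0.002],0.005],[[0.024,0.089,0.039],[0,0,-0.002],0.005]]'
python3 - <<'E'
from h import *
print(togo(511.1,152.2,130,-.18)); o=get_obs(); print(o['tool_pos'],o['tcp_rot'],o['contact_force'])
c=snap('wrist','w2.png'); d=snap('scene','s3.png'); t=snap('top','t3.png')
q=proj(d,[[511,152,80]])[0].astype(int); p=proj(t,[[511,152,110]])[0].astype(int);print(q,p)
f=lambda im,x,s,k:cv2.resize(im[max(0,x[1]-s):x[1]+s,x[0]-s:x[0]+s,::-1],(k,k),interpolation=cv2.INTER_CUBIC)
w=c['color'][:,:,::-1]
a=np.hstack([f(d['color'],q,50,400),f(t['color'],p,35,400)])
cv2.imwrite('pics/m3.png',a)
E
```

```text
time: 3.87
tool_pos: [511.1, 151.4, 308.6]
tcp_rot: [-3.141, -0.002, 2.966]
contact_force: [0.3, -0.3, -0.4]
grip_width: 11.7
(array([0.0001, 0.0008, 0.0196]), array([-0.001, -0.002,  0.004]))
[511.07244786 151.38417537 308.55857479] [-3.14057892e+00 -2.01143158e-03  2.96555776e+00] [ 0.26659202 -0.33230634 -0.41981605]
[335 132] [250 223]
```

View pics/m3.png

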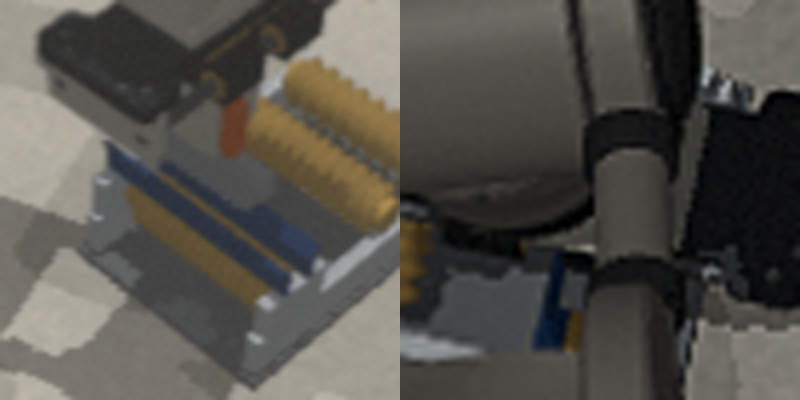

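The leaf hangs above the slot, tab at about (232,130) in the left crop and in line with the cheeks. Lowering until just above the thread.

```bash
python3 -m pendant '[[[0,0,0.012],[0,0,0],0.005],[[0,0,0.022],[0,0,0],0.005],[[0,0,0.028],[0,0,0],0.005],[[0,0,0.028],[0,0,0],0.005],[[0,0,0.028],[0,0,0],0.005]]';python3 -m pendant '[[[0,0,0.001],[0,0,0],0.005],[[0,0,0.002],[0,0,0],0.005],[[0,0,0.002],[0,0,0],0.005]]'
```

```text
time: 4.43
tool_pos: [511.5, 150.6, 281.1]
tcp_rot: [-3.141, -0.001, 2.963]
contact_force: [-0.2, -0.3, -1.0]
grip_width: 11.6
time: 4.68
tool_pos: [511.4, 151.0, 279.4]
tcp_rot: [3.142, 0.0, 2.964]
contact_force: [0.1, -0.5, -0.8]
grip_width: 11.9
```

```bash
for i in 1 2 3; do python3 -m pendant '[[[0,0,0.001],[0,0,0],0.005],[[0,0,0.001],[0,0,0],0.005]]'|sed -n '2p;4p'; done
```

```text
tool_pos: [511.3, 151.1, 278.3]
contact_force: [-0.9, -0.3, -2.0]
tool_pos: [511.3, 151.1, 277.2]
contact_force: [-0.6, 0.4, -1.6]
tool_pos: [511.4, 151.1, 276.2]
contact_force: [-0.1, 0.1, -1.7]
```

```bash
for i in 1 2 3; do python3 -m pendant '[[[0,0,0.0007],[0,0,0],0.005],[[0,0,0.0007],[0,0,0],0.005]]'|sed -n '2p;4p'; done
```

```text
tool_pos: [511.6, 151.1, 275.8]
contact_force: [0.6, -0.2, -1.0]
tool_pos: [511.8, 151.0, 275.3]
contact_force: [2.2, -0.8, 2.2]
tool_pos: [511.9, 151.0, 275.2]
contact_force: [1.1, -1.0, 8.1]
```

```bash
for i in 1 2 3 4 5 6 7 8; do python3 -m pendant '[[[-0.001,0,0],[0,0,0],0.005],[[-0.001,0,0],[0,0,0],0.005]]'|sed -n '2p;4p'; done
```

```text
tool_pos: [512.3, 151.0, 275.2]
contact_force: [-2.5, -0.2, 10.1]
tool_pos: [512.8, 150.9, 275.2]
contact_force: [-4.3, 0.7, 12.1]
tool_pos: [513.2, 150.9, 275.2]
contact_force: [-8.3, 1.0, 14.4]
tool_pos: [513.7, 150.9, 275.2]
contact_force: [-10.6, 1.6, 17.5]
tool_pos: [514.1, 150.8, 275.2]
contact_force: [-12.8, 2.9, 20.1]
tool_pos: [514.8, 150.7, 275.3]
contact_force: [-15.0, 1.6, 21.0]
tool_pos: [515.7, 150.6, 275.3]
contact_force: [-15.3, 1.6, 21.7]
tool_pos: [516.7, 150.4, 275.4]
contact_force: [-15.1, 1.9, 22.2]
```

```bash
python3 -m pendant '[[[0.002,0,0],[0,0,0],0.005],[[0.004,0,-0.001],[0,0,0],0.005],[[0.004,0,-0.001],[0,0,0],0.005]]'
python3 - <<'E'
from h import *
o=get_obs();print(o['tool_pos'],o['contact_force'])
c=snap('wrist','w4.png'); d=snap('scene','s4.png')
a=cv2.resize(d['color'][90:165,285:385,::-1],(800,600),interpolation=cv2.INTER_CUBIC)
cv2.imwrite('pics/m4.png',a); print(proj(d,[[514,151,114],[514,151,86],[534,151-4,96],[494,151+4,96]]))
E
```

```text
time: 7.27
tool_pos: [514.8, 150.5, 275.3]
tcp_rot: [3.142, -0.0, 2.964]
contact_force: [-0.7, 1.2, 3.7]
grip_width: 11.9
[514.84916484 150.52028845 275.32988213] [-0.70297571  1.19476093  3.71377508]
[[337.2324061  122.54370143]
 [336.59222988 131.29756041]
 [343.48916804 133.02934939]
 [330.26617336 123.51437831]]
```

View pics/m4.png

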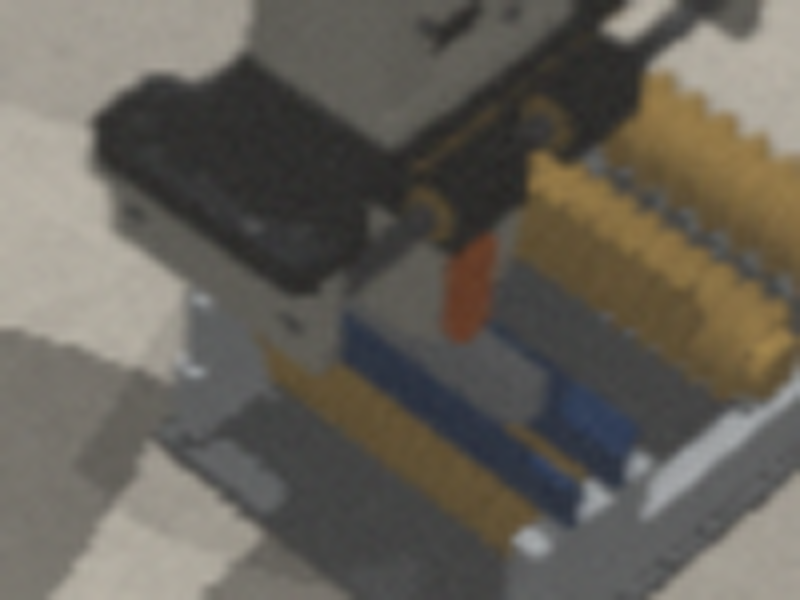

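```bash
python3 -m pendant '[[[0,0,-0.007],[0,0,0],0.005],[[-0.004,0,-0.007],[0,0,0],0.005],[[-0.004,0,-0.005],[0,0,0],0.005],[[-0.004,0,-0.005],[0,0,0],0.005]]'|sed -n '2p;4p'; for i in 1 2 3 4 5 ; do python3 -m pendant '[[[0,0,0.001],[0,0,0],0.005],[[0,0,0.001],[0,0,0],0.005]]'|sed -n '2p;4p'; done
```

```text
tool_pos: [519.4, 149.5, 279.6]
contact_force: [0.0, 0.3, -0.9]
tool_pos: [519.3, 149.6, 278.8]
contact_force: [0.4, 0.2, -0.5]
tool_pos: [519.5, 149.6, 278.3]
contact_force: [1.4, -0.2, -0.1]
tool_pos: [519.7, 149.6, 277.6]
contact_force: [1.9, -0.6, 1.7]
tool_pos: [520.0, 149.6, 277.0]
contact_force: [2.4, -0.7, 3.5]
tool_pos: [520.2, 149.6, 276.3]
contact_force: [3.3, -1.1, 5.1]
```

```bash
for i in 1 2 3; do python3 -m pendant '[[[-0.001,0,0],[0,0,0],0.005],[[-0.001,0,0],[0,0,0],0.005]]'|sed -n '2p;4p'; done;  for i in 1 2; do python3 -m pendant '[[[0,0,0.001],[0,0,0],0.005],[[0,0,0.001],[0,0,0],0.005]]'|sed -n '2p;4p'; done
```

```text
tool_pos: [520.9, 149.5, 276.1]
contact_force: [3.0, -1.0, 6.4]
tool_pos: [521.6, 149.3, 275.6]
contact_force: [1.9, -0.4, 5.3]
tool_pos: [522.3, 149.1, 275.3]
contact_force: [2.5, -0.4, 5.2]
tool_pos: [522.3, 149.1, 275.1]
contact_force: [-0.8, -0.9, 10.6]
tool_pos: [522.2, 149.2, 275.1]
contact_force: [-3.7, -0.6, 19.8]
```

Valleys at x≈514.8 and 522.3 with the same height (275.2), and about 3.5 mm higher between them. That is the mark of the matching leaf, and the 2.2 mm offset equals the one read when gripping. I'll go back one pitch to the middle and seat it there.

```bash
python3 -m pendant '[[[0,0,-0.005],[0,0,0],0.005],[[0,0,-0.0095],[0,0,0],0.005],[[0.008,0,-0.0095],[0,0,0],0.005],[[0.008,0,-0.0095],[0,0,0],0.005],[[0.008,0,-0.007],[0,0,0],0.005],[[0.008,0,-0.005],[0,0,0],0.005],[[0.008,0,-0.003],[0,0,0],0.005],[[0.008,0,-0.0015],[0,0,0],0.005],[[0.008,0,-0.0015],[0,0,0],0.005],[[0.008,0,-0.0015],[0,0,0],0.005]]'
```

```text
time: 10.2
tool_pos: [514.5, 150.5, 275.2]
tcp_rot: [3.141, 0.001, 2.963]
contact_force: [-0.6, -0.7, 5.9]
grip_width: 11.4
```

```bash
python3 -m pendant '[[[0,0,0.0005],[0,0,0],0.005],[[0,0,0.0005],[0,0,0],0.005],[[0,0,0.0005],[0,0,0],0.005]]'
```

```text
time: 10.45
tool_pos: [514.5, 150.5, 275.2]
tcp_rot: [3.141, 0.001, 2.963]
contact_force: [-4.1, -0.3, 11.0]
grip_width: 12.0
```

```bash
python3 -m pendant '[[[0,0,-0.001],[0,0,0],0.005],[[0,0,-0.001],[0,0,0],0.03],[[0,0,-0.001],[0,0,0],0.03],[[0,0,-0.001],[0,0,0],0.03],[[0,0,-0.001],[0,0,0],0.03],[[0,0,-0.02],[0,0,0],0.03],[[0,0,-0.06],[0,0,0],0.03],[[0,0,-0.1],[0,0,0],0.03],[[0,0,-0.12],[0,0,0],0.03],[[0,0,-0.12],[0,0,0],0.03]]'
python3 - <<'E'
from h import *
c=snap('wrist','w5.png'); d=snap('scene','s5.png')
a=cv2.resize(d['color'][90:165,285:385,::-1],(533,400),interpolation=cv2.INTER_CUBIC)
cv2.imwrite('pics/m5.png',a)
P=[[511,152.2,132],[511,152.2,134.5]]
print(proj(d,P),proj(c,P))
E
```

```text
time: 11.28
tool_pos: [515.1, 150.7, 399.4]
tcp_rot: [3.138, 0.009, 2.964]
contact_force: [-0.0, -0.2, -0.7]
grip_width: 30.0
[[336.78081632 115.76162331]
 [336.83951331 114.92481035]] [[320.73095533 197.49790043]
 [320.74293995 198.24017852]]
```

View pics/w5.png

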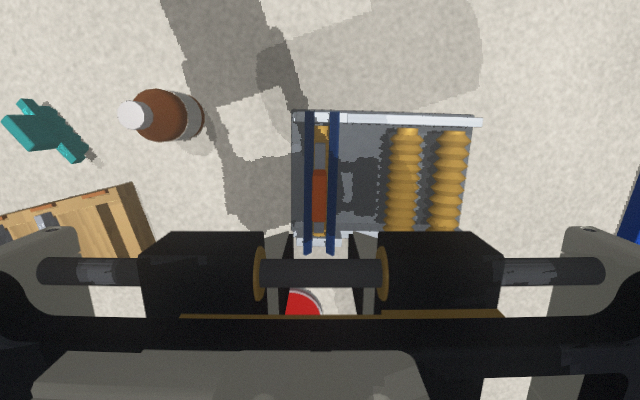

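View pics/m5.png

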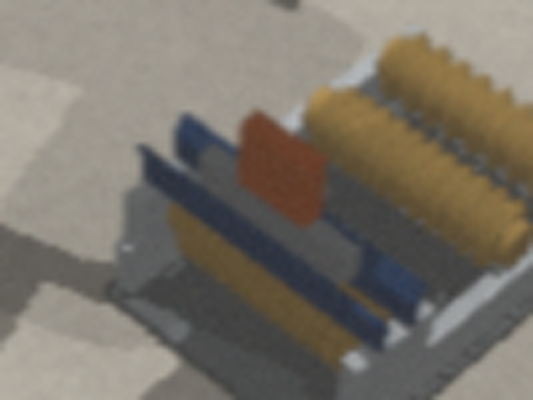

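The tab stands upright at (319,197) in the wrist view, against (321,197) predicted for a centred, seated leaf. The scene view shows the plate level between the cheeks. The fingers are clear and the other two leaves were never touched, so I'm handing in.

```bash
python3 -c "
from plant import *
o=get_obs();print(o['time'],o['contact_force']);print(close_job())"
```

```text
11.3833 [-0.85647287  0.11796155 -1.15099696]
the job is handed in; nothing more can be done
None
```

The first leaf I took, from the rack pocket nearest the cradle, was the one that fits. I pressed it home in the slot at about 11 N, let go, and left it standing there. The job was handed in at 11.4 s, and no verdict was reported.

**Fit by feel:** The leaf dropped home at two places 7.5 to 8 mm apart, at the same tool height (275.1–275.3 mm). It stood about 3.5 mm higher between them, which matches the 8 mm screw. Tab height from the arm came to about 114 mm, allowing for a 2.2 mm grip offset.

**Pitch by eye:** The spare screws looked like roughly 13 and 10 mm, which leaves 8 mm for the slot.

**After release:** The wrist view showed the tab upright and within about 2 mm of the slot's middle. The cameras are too coarse to confirm the last millimetre of height, so that rests on feel alone.

**What went less smoothly:** During the first shift the leaf slipped about 3 mm along the fingers, at 15 N sideways. The wrist reading peaked at 22 N upward then, about 27 N with the sideways push, under the 40 N limit.

**Not tested:** I did not try the other two leaves. They were never touched and should still be hanging in their pockets; I did not go near the dishes or the bottle.

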